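# Pack the pots into the stall chest and bolt it

## Robot

A 7-joint arm with a two-finger parallel gripper is mounted at the origin on the work surface. World frame = base frame: x ahead of the robot, y to its left, z up, the work surface at z = 0. Lengths are in mm, angles in rad, forces in N, time in s.
With the tool pointing down it reaches from about 425 to 950 mm from the base axis. Payload 4.7 kg.
Tool frame: the origin (TCP) lies on the mounting face of the last link; the fingertips stand 182 mm ahead of it and the grasp point (between the pads) lies 164 mm ahead of it; z points along the fingers, x is the direction in which the jaws open and shut, and the axes are right-handed (so a half turn about z gives the same grasp; the last joint's range is limited). The gripper opens to 87 mm and grips with 3 to 60 N. Pads are 19 mm wide; open, the fingers measure 117 mm over their backs; the gripper's body (75 mm by 190 mm) begins 51 mm behind the grasp point.
Start: joints at [1.283, 0.469, -0.049, 1.532, 0.024, 1.141, -0.082], TCP at [172.783, -652.516, 404.773] pointing down, gripper open.
Joint ranges: [-2.59, 2.59], [-0.33, 1.99], [-1.39, 1.29], [0.1, 2.45], [-1.04, 4.18], [0.21, 1.99], [-2.66, 2.66]. Speed limits (rad/s): [2.57, 2.57, 3.14, 3.14, 3.14, 3.14, 3.14].

## Interface

Orientations are given as a rotation vector (axis times angle).
In Python, from plant import * gives the robot as it stands. Calls block until the motion is done:
- movep(position, orientation): joint-space move of the TCP to a pose.
- move_straight(position, frame=None, velocity=150, force_limit=None): straight line of the TCP; frame=None keeps the orientation; velocity is the mean speed in mm/s. With force_limit (N) it stops when the force on the tool has changed by that much, and returns True; else False.
- move_joints(angles): joint-space move.
- set_gripper(opening): finger opening in mm; the grip force is fixed at half the most; returns when the fingers have stopped.
- dwell(seconds).
- ik(position, orientation): joint angles nearest the present ones, or None.
- grab_frame(name): name is "scene" or "top" or "wrist"; returns the picture (480x640x3 uint8, red, green, blue); there is no depth.
- camera_params(name): a dict with "mtx" (3x3 intrinsics, pixels), "eye" and "orientation" of the camera in the world. Camera axes: x right, y down, z forward; pixel columns grow to the right and rows downward; lengths in mm; the calibration is good to about 2 mm. A picture is of the moment at which its call begins: read the wrist's pose just before it. camera_params takes no time and is no camera call; for the wrist camera it gives the pose at the moment of the call.
A pose or a line that the arm cannot do raises MotionError and nothing moves.
- finish_job(): hands the job in, once; it reports no verdict.
Readings, each from a call of its own:
- read_t(): time.
- read_joint_positions(): joint angles.
- read_joint_velocities(): joint speeds.
- read_joint_torque(): joint torques, N m.
- read_tool_pos(): TCP position.
- read_tool_rot(): TCP orientation.
- read_wrist_force(): force on the tool from outside, world axes, zero at the start.
- read_wrist_torque(): the same for the moment, N m.
- read_opening(): finger opening in mm.
Only numpy, scipy, OpenCV 4.12 (cv2) and the standard library are available. Lean on these libraries where they do the work, as an engineer would, in place of code of your own. Each camera call takes 0.05 s, during which the arm holds its last target. There are 200 camera calls.

## Task

Pack up the craft stall's wooden knob pots: open the chest, flip up the stay on its end and rest the lid on it so that the lid stays propped, then stand every pot upright inside. After that lift the lid off the stay, fold the stay back down, lower the lid shut without letting it slam, and slide the bolt fully home in its keeper. Leave the other goods where they stand.

Things in the scene. Friction and masses are not known exactly. Their poses are not given: they have to be found in the camera images.
- chest_floor (a point): Pine chest, fixed to the table: 230 mm long (its x) by 200 mm wide (its y), 100 mm high, walls 10 mm, inner floor 12 mm up (inside 210 x 180 x 88 mm deep). This point is the centre of the inner floor; its axes are the chest's: z up, x along the lid's hinge line (roughly away from the robot), y from the hinge side to the handle side. The hinge line is at y = -100, 100.5 mm above the table. The stay is on the outside of the -x end.
- lid (a joint): Pine lid, 270 x 200 x 12 mm (overhangs both chest ends by 20 mm), angle in rad: 0 shut, grows as the handle side rises about the hinge line; 1.85 is the stop, leaning back past upright, where it rests by itself; anywhere below upright it falls shut unless the stay holds it. Propped on the stay it stands at about 1.4. Weighs 0.35 kg, free hinge.
- lid_handle (a point): Middle of the lid's handle: a round steel bar 12 mm thick and 100 mm long, parallel to the hinge line, standing 40 mm out beyond the lid's free edge; 240 mm from the hinge line, 30 mm to +x of the chest's centre and 6 mm above the lid's underside. Being round, it can turn in the fingers while the lid swings.
- lid_hinge (a point): Point on the lid's turning axis level with the handle's middle (6 mm above the hinge line when the lid is shut; it turns with the lid).
- stay (a joint): Stay: a 10 mm round steel rod 130 mm long that swings on a pivot on the outside of the chest's -x end, angle in rad: 0 folded (pointing to +y, 10 degrees below level); grows as its free end swings up and over; 2.09 is its stop (flipped up, 20 degrees past upright towards the hinge side), where it rests by itself with the lid clear of it. The lid, lowered on its free end, is caught by a small cleat under the lid's overhang.
- stay_peg (a point): Gripping point on the stay's round peg: 12 mm thick, parallel to the chest's x and pointing out to -x; 95 mm from the pivot. This point is 30 mm from the peg's outer end and 50 mm beyond the lid's overhanging end.
- stay_pivot (a point): Point on the stay's turning axis (along the chest's x), level with stay_peg in x.
- bolt (a joint): Barrel bolt on top of the lid near its free edge and the -x end: slides to the chest's +y, in m: 0 drawn back, 0.04 fully home through the staple-shaped keeper that stands on the chest's +y wall. Slides with about 1.5 N of friction and stays where it is left.
- bolt_knob (a point): Bolt's knob: upright steel stem (upright when the lid is shut), 14 mm thick, 30 mm tall; this point is its axis, 14 mm below its top and 30 mm above the lid's top face.
- pot0_mid (a point): Turned wooden pot, all one piece and round: body 54 mm across and 48 mm high, with a knob on top 22 mm across and 30 mm high; 78 mm tall in all, about 0.2 kg. This point is on its axis half-way up (39 mm above its underside; the knob's middle is 24 mm higher); z points up out of the knob. Absent (None) in some runs.
- pot1_mid (a point): Turned wooden pot, all one piece and round: body 54 mm across and 48 mm high, with a knob on top 22 mm across and 30 mm high; 78 mm tall in all, about 0.2 kg. This point is on its axis half-way up (39 mm above its underside; the knob's middle is 24 mm higher); z points up out of the knob. Absent (None) in some runs.
- pot2_mid (a point): Turned wooden pot, all one piece and round: body 54 mm across and 48 mm high, with a knob on top 22 mm across and 30 mm high; 78 mm tall in all, about 0.2 kg. This point is on its axis half-way up (39 mm above its underside; the knob's middle is 24 mm higher); z points up out of the knob. Absent (None) in some runs.
- pot3_mid (a point): Turned wooden pot, all one piece and round: body 54 mm across and 48 mm high, with a knob on top 22 mm across and 30 mm high; 78 mm tall in all, about 0.2 kg. This point is on its axis half-way up (39 mm above its underside; the knob's middle is 24 mm higher); z points up out of the knob. Absent (None) in some runs.
- ramekin_a: White ramekin, 84 mm across, 45 mm high; a bystander to leave alone. Origin under its centre.
- ramekin_b: White ramekin, 84 mm across, 45 mm high; a bystander to leave alone. Origin under its centre.
- candle: Pale pillar candle, 54 mm across, 70 mm high; a bystander to leave alone. Origin under its centre.
- oil_bottle: Amber bottle, 52 mm across, 150 mm high; a bystander to leave alone. Origin under its centre.
- coasters: Stack of cork coasters, 90 mm across, 30 mm high; a bystander to leave alone. Origin under its centre.
- spatula: Wooden spatula lying flat; a bystander to leave alone. Origin under its centre.
- salve_tin: Flat round tin, 64 mm across, 22 mm high; a bystander to leave alone. Origin under its centre.
Mind the look-alikes: they are no part of the job. Leave any blue or orange look-alike of the part that bears pot2_mid alone.

How it is judged (in metres and radians):
On the way, in this order (a step that is already met when the one before it is completed fails the run):
1. the lid is open and rests on the flipped-up stay, let go by the robot (value of joint lid between 1.2 and 1.55 rad and value of joint stay above 1.7 rad and contact force between stay and lid above 0.05 N and contact force between lid and the arm below 0.1 N and contact force between each of lid, stay and the fingers below 0.1 N), for 0.4 s.
2. every pot stands upright on the chest's floor, the lid still propped on the stay (x of pot0_mid in the frame of chest_floor between -0.105 and 0.105 m and y of pot0_mid in the frame of chest_floor between -0.09 and 0.09 m and z of pot0_mid in the frame of chest_floor between 0.025 and 0.05 m and angle between each of pot0_mid, pot1_mid, pot2_mid, pot3_mid's own z axis and vertical below 0.2 rad and x of pot1_mid in the frame of chest_floor between -0.105 and 0.105 m and y of pot1_mid in the frame of chest_floor between -0.09 and 0.09 m and z of pot1_mid in the frame of chest_floor between 0.025 and 0.05 m and x of pot2_mid in the frame of chest_floor between -0.105 and 0.105 m and y of pot2_mid in the frame of chest_floor between -0.09 and 0.09 m and z of pot2_mid in the frame of chest_floor between 0.025 and 0.05 m and x of pot3_mid in the frame of chest_floor between -0.105 and 0.105 m and y of pot3_mid in the frame of chest_floor between -0.09 and 0.09 m and z of pot3_mid in the frame of chest_floor between 0.025 and 0.05 m and value of joint lid between 1.2 and 1.55 rad and value of joint stay above 1.7 rad and contact force between stay and lid above 0.05 N), for 0.4 s.
3. the stay is folded down again and the lid shut (value of joint stay below 0.15 rad and value of joint lid below 0.04 rad), for 0.2 s.
At the end, for the whole second after the job is handed in: Every pot present stands upright (within 0.2 rad) on the chest's floor, the stay is folded (under 0.15 rad), the lid is shut (under 0.04 rad) and the bolt is home (over 33 of its 40 mm) (all of step 3 and x of pot0_mid in the frame of chest_floor between -0.105 and 0.105 m and y of pot0_mid in the frame of chest_floor between -0.09 and 0.09 m and z of pot0_mid in the frame of chest_floor between 0.025 and 0.05 m and angle between each of pot0_mid, pot1_mid, pot2_mid, pot3_mid's own z axis and vertical below 0.2 rad and x of pot1_mid in the frame of chest_floor between -0.105 and 0.105 m and y of pot1_mid in the frame of chest_floor between -0.09 and 0.09 m and z of pot1_mid in the frame of chest_floor between 0.025 and 0.05 m and x of pot2_mid in the frame of chest_floor between -0.105 and 0.105 m and y of pot2_mid in the frame of chest_floor between -0.09 and 0.09 m and z of pot2_mid in the frame of chest_floor between 0.025 and 0.05 m and x of pot3_mid in the frame of chest_floor between -0.105 and 0.105 m and y of pot3_mid in the frame of chest_floor between -0.09 and 0.09 m and z of pot3_mid in the frame of chest_floor between 0.025 and 0.05 m and value of joint bolt above 0.033 m); the robot touches nothing.
It fails at once if the lid slams shut (over 2.5 rad/s when nearly down) (velocity of joint lid below -2.5 rad/s and value of joint lid below 0.4 rad).
It fails at once if another of the goods is knocked over or shifted by more than 5 cm (distance of any of ramekin_a, ramekin_b, candle, oil_bottle, coasters, spatula, salve_tin from where it was at the start of the episode above 0.05 m or angle between any of ramekin_a, ramekin_b, candle, oil_bottle, coasters, salve_tin's own z axis and vertical above 0.6 rad).
Of pot0, pot1, pot2, pot3 only 2 to 4 are there at a start; the rules pass over those that are not, and their reading is None.
At some moment in a run one of pot0, pot1, pot2, pot3 may be knocked a few centimetres aside while the robot is not near it.
It also fails if it takes over 210 s, if anything falls off the work surface, if the arm or the gripper's body presses on something with over 40 N, if the wrist force passes 120 N, or if a joint passes its speed limit or range.

## Working session

There is one attempt and no reset: what is moved stays moved. The work goes in short steps, each a Python script; the robot and the scene stay as the last script left them, time stands still between calls to the robot, and variables do not carry over. Pictures are saved under pics/ and viewed, about 12 in all and at most 16, crops included, and the job is handed in when it is done.

```bash
ls; mkdir -p pics; python3 - <<'E'
from plant import *
import cv2,numpy as np
for n in("scene","top"):
    im=grab_frame(n); cv2.imwrite(f"pics/{n}0.png",im[:,:,::-1]); c=camera_params(n); print(n,c)
print(read_t(),read_tool_pos(),read_tool_rot())
E
```

```text
pics
scene {'mtx': array([[450.92530058,   0.        , 333.15520762],
       [  0.        , 450.92530058, 238.74522319],
       [  0.        ,   0.        ,   1.        ]]), 'eye': array([1142.59189363,  621.13520762,  888.01824781]), 'orientation': array([-0.96960808, -2.42771231,  1.08196989])}
top {'mtx': array([[561.06471639,   0.        , 322.06287295],
       [  0.        , 561.06471639, 240.67659554],
       [  0.        ,   0.        ,   1.        ]]), 'eye': array([ 343.60180404,   -7.05450699, 1357.21157735]), 'orientation': array([-2.1732896 ,  2.13203035, -0.15384298])}
0.1 [ 172.7077897  -652.31441693  403.79769558] [-2.48876593e+00  1.91557827e+00  2.23214913e-03]
```

View pics/scene0.png

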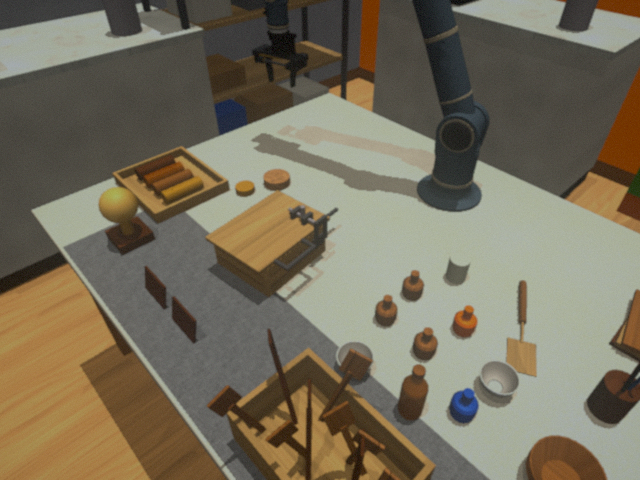

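View pics/top0.png

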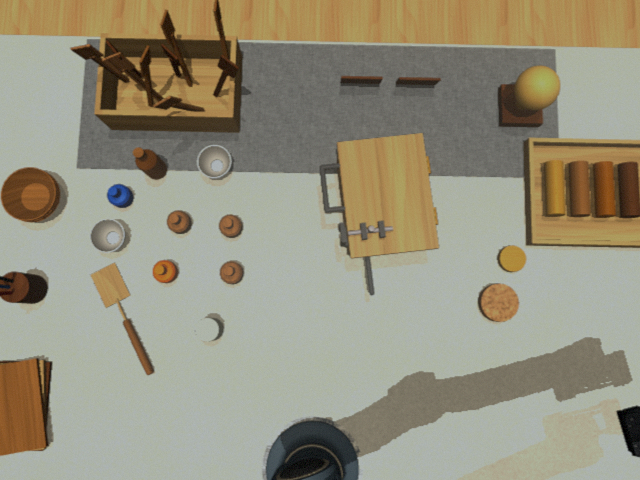

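Top view: brown pots at about (178,222), (230,226) and (231,272). Look-alikes are blue at (119,196) and orange at (165,271); also confusable are the amber bottle (148,160), candle (208,328), and ramekins. The chest lid has corners (338,142), (422,134), (438,248), (350,258), with its handle at (325,187), bolt knob at (343,237) and stay peg at (371,290). I'll choose the three brown pots and check them in a close crop.

```bash
python3 - <<'E'
import cv2,numpy as np
t=cv2.imread("pics/top0.png")
a=cv2.resize(t[125:305,315:445],None,fx=3,fy=3,interpolation=cv2.INTER_CUBIC)
b=cv2.resize(t[180:300,145:265],None,fx=3,fy=3,interpolation=cv2.INTER_CUBIC)
o=np.zeros((540,760,3),np.uint8);o[:,:390]=a;o[:360,395:755]=b
cv2.imwrite("pics/crop1.png",o)
E
```

```text
(no output)
```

View pics/crop1.png

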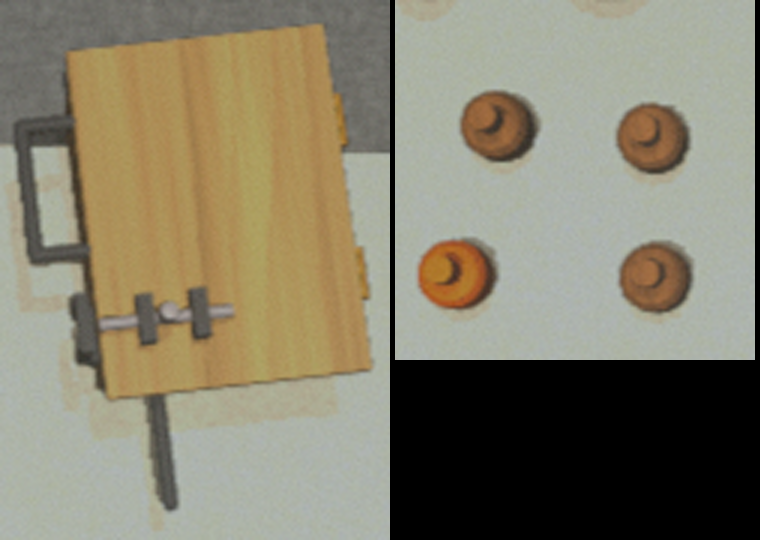

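Crop shows the three brown pots (knobs at crop (489,120), (646,132), (650,273)), the orange one being excluded; lid corners, handle and bolt knob (168,310) and peg tip (171,505) are clear. Next, fit the chest pose and look at the scene crop for peg height.

```bash
cat > h.py <<'E'
from plant import *
import cv2,numpy as np
from scipy.spatial.transform import Rotation as R
from scipy.optimize import least_squares
def cam(n):
    c=camera_params(n); return c["mtx"],np.array(c["eye"]),R.from_rotvec(c["orientation"]).as_matrix()
def proj(P,c):
    p=(np.atleast_2d(P)-c[1])@c[2]; return (p[:,:2]/p[:,2:])@c[0][:2,:2].T+c[0][:2,2]
def atz(uv,z,c):
    d=c[2]@np.linalg.solve(c[0],[*uv,1]); return c[1]+d*(z-c[1][2])/d[2]
E
python3 - <<'E'
from h import *
c=cam("top"); f=lambda u,v:np.array([315+u/3-.33,125+v/3-.33])
obs=np.array([f(68,52),f(322,25),f(371,369),f(109,398),f(30,190)])
M=np.array([[135,100,112.5],[135,-100,112.5],[-135,-100,112.5],[-135,100,112.5],[30,140,106.5]])
def W(q,M):
    m=M.copy().astype(float); cs,s=np.cos(q[2]),np.sin(q[2]); m[:,:2]=m[:,:2]@np.array([[cs,s],[-s,cs]])+q[:2]; return m
g=atz(obs.mean(0),112,c)
r=least_squares(lambda q:(proj(W(q,M),c)-obs).ravel(),[g[0],g[1],0]); print(r.x,r.fun.round(2))
def inC(p): d=p[:2]-r.x[:2]; cs,s=np.cos(r.x[2]),np.sin(r.x[2]); return np.array([cs*d[0]+s*d[1],-s*d[0]+cs*d[1]])
print("knob",inC(atz(f(168,309),156.5,c)))
for z in(20,50,80):print("pegtip",z,inC(atz(f(171,507),z,c)))
g=lambda u,v:np.array([145+(u-395)/3-.33,180+v/3-.33])
for p in((489,120),(646,132),(650,273)): print("pot",atz(g(*p),78,c))
for p in((498,126),(653,138),(656,277)): print("body",atz(g(*p),24,c))
s=cv2.imread("pics/scene0.png"); cv2.imwrite("pics/crop2.png",cv2.resize(s[185:300,205:345],None,fx=5,fy=5,interpolation=cv2.INTER_CUBIC))
np.save("chest.npy",r.x)
E
```

```text
[ 6.25259292e+02 -1.57859920e+02  1.29124333e-01] [-0.7  -0.55  0.87 -0.61  0.75  0.33 -0.61  0.39 -0.31  0.35]
knob [-79.15172938  51.64801547]
pegtip 20 [-216.53399956   53.40779736]
pegtip 50 [-217.50677268   56.37838234]
pegtip 80 [-218.47954581   59.34896732]
pot [562.77519891 325.89711692  78.        ]
pot [555.81073578 204.79882865  78.        ]
pot [447.19828904 197.24339992  78.        ]
body [567.29201479 332.4833652   24.        ]
body [560.00683551 207.9348506   24.        ]
body [448.48773824 200.98679622  24.        ]
```

View pics/crop2.png

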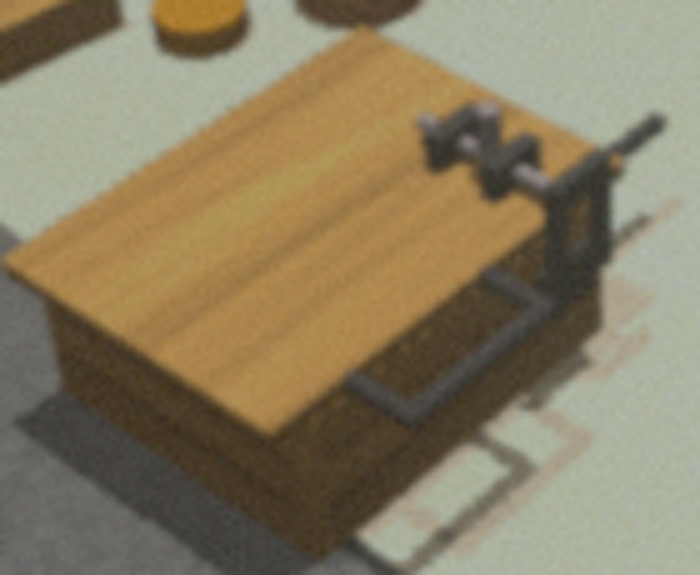

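The peg's outer end is at scene crop (662,122), i.e. full (337.2,209.2). I'll triangulate it, check IK along the paths, and take a wrist look from above.

```bash
cat >> h.py <<'E'
Q=np.load("chest.npy")
def W(p):
    x,y,z=p; c,s=np.cos(Q[2]),np.sin(Q[2]); return np.array([Q[0]+c*x-s*y,Q[1]+s*x+c*y,z])
def inC(p):
    d=np.array(p)-[Q[0],Q[1],0]; c,s=np.cos(Q[2]),np.sin(Q[2]); return np.array([c*d[0]+s*d[1],-s*d[0]+c*d[1],d[2]])
def rot(a,tilt=0):
    """tool down, jaw axis at world yaw a"""
    x=np.array([np.cos(a),np.sin(a),0]); z=np.array([0,0,-1.]); return R.from_matrix(np.c_[x,np.cross(z,x),z]).as_rotvec()
JY=rot(Q[2]-np.pi/2); JX=rot(Q[2])   # jaws along chest y / x
UP=np.array([0,0,164.])
def tcp(p): return W(p)+UP        # chest-frame grasp point -> TCP
def handle(t): return np.array([30,-100+240*np.cos(t)-6*np.sin(t),100.5+240*np.sin(t)+6*np.cos(t)])
E
python3 - <<'E'
from h import *
c1,c2=cam("top"),cam("scene"); u1=np.array([315+171/3-.33,125+505/3-.33]);u2=np.array([337.2,209.2])
r=least_squares(lambda p:np.r_[proj(p,c1)[0]-u1,proj(p,c2)[0]-u2],atz(u1,60,c1)); print("pegtip",inC(r.x),r.fun)
print(R.from_rotvec(read_tool_rot()).as_matrix().round(2))
for n,o in(("JY",JY),("-JY",rot(Q[2]+np.pi/2)),("JX",JX),("-JX",rot(Q[2]+np.pi))):
  print(n,[ (lambda q:None if q is None else np.round(q,2).tolist())(ik(tcp(p),o)) for p in(handle(0),handle(.9),handle(1.85),(-185,55,60),(-185,-70,180),(65,40,85),(-65,40,85))])
E
```

```text
pegtip [-217.03519278   58.52942872   65.12612432] [-0.33335643  0.28018302 -0.55497584 -0.08019603]
[[ 0.26 -0.97 -0.  ]
 [-0.97 -0.26  0.  ]
 [-0.    0.   -1.  ]]
JY [[0.26, 0.58, -0.42, 1.73, 0.29, 0.89, -1.73], [0.42, 0.44, -0.45, 1.49, 0.2, 1.25, -1.5], [0.5, 0.56, -0.2, 1.19, 0.11, 1.4, -1.12], [0.45, 0.4, -0.31, 2.19, 0.22, 0.58, -1.46], [0.66, 0.29, -0.28, 1.96, 0.1, 0.9, -1.11], [0.3, 0.67, -0.31, 1.61, 0.24, 0.91, -1.53], [0.39, 0.5, -0.31, 1.91, 0.22, 0.76, -1.49]]
-JY [[0.5, 0.69, -0.8, 1.72, 0.58, 0.99, 1.19], [0.66, 0.54, -0.85, 1.48, 0.41, 1.31, 1.48], [0.8, 0.66, -0.77, 1.17, 0.44, 1.48, 1.8], [0.83, 0.5, -0.78, 2.17, 0.57, 0.68, 1.35], [1.07, 0.39, -0.8, 1.94, 0.34, 0.95, 1.81], [0.59, 0.78, -0.77, 1.59, 0.61, 1.03, 1.33], [0.7, 0.6, -0.74, 1.9, 0.53, 0.85, 1.38]]
JX [[0.44, 0.65, -0.69, 1.72, 0.49, 0.95, -0.32], [0.59, 0.5, -0.72, 1.48, 0.34, 1.29, -0.04], [0.67, 0.6, -0.49, 1.18, 0.27, 1.43, 0.34], [0.64, 0.43, -0.54, 2.18, 0.38, 0.62, -0.05], [0.89, 0.33, -0.56, 1.95, 0.22, 0.92, 0.35], [0.53, 0.75, -0.68, 1.59, 0.53, 0.99, -0.18], [0.6, 0.56, -0.6, 1.9, 0.43, 0.81, -0.1]]
-JX [[-0.74, 0.83, 1.11, 1.79, -0.84, 1.08, -2.33], [-0.59, 0.61, 1.11, 1.55, -0.56, 1.33, -2.42], [0.33, 0.55, 0.11, 1.2, -0.06, 1.39, -2.58], [-0.63, 0.65, 1.11, 2.25, -0.88, 0.78, -1.93], [0.4, 0.28, 0.03, 1.98, -0.01, 0.89, -2.57], [-0.54, 0.94, 1.1, 1.66, -0.92, 1.14, -2.2], [-0.6, 0.77, 1.11, 1.97, -0.85, 0.97, -2.07]]
```

```bash
python3 - <<'E'
from h import *
movep(tcp((-50,70,330)),JY); dwell(.3)
c=cam("wrist"); im=grab_frame("wrist"); cv2.imwrite("pics/w1.png",im[:,:,::-1]); np.savez("w1.npz",a=c[0],b=c[1],c=c[2])
print(read_t(),read_tool_pos()-tcp((-50,70,330)))
for n,p in dict(handle=(30,140,106.5),h1=(-20,140,106.5),h2=(80,140,106.5),pegtip=(-215,57,64),knob=(-79,52,156.5),cor=(-135,100,112.5)).items(): print(n,proj(W(p),c).round(1))
E
```

```text
2.8917 [-0.01056962 -0.24837233 -0.04540469]
handle [[233.5 125.5]]
h1 [[236.3 183.7]]
h2 [[230.5  63.1]]
pegtip [[326.2 355.6]]
knob [[336.6 263. ]]
cor [[283.  305.9]]
```

View pics/w1.png

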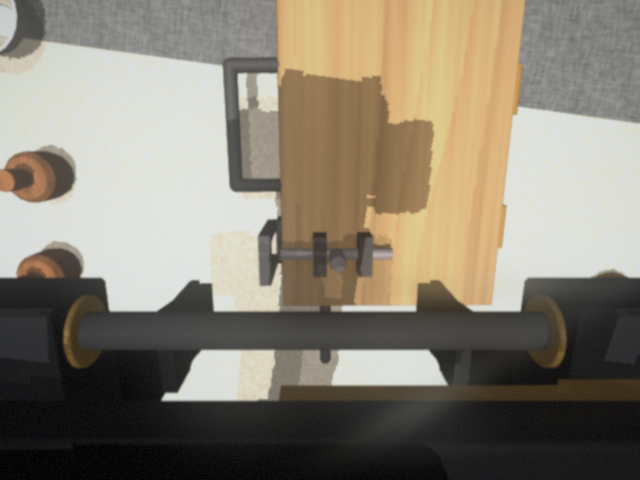

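Wrist picture: the handle bar runs (229,65)–(236,185), peg tip (326,359) and knob top (338,262), all within 3 px of my predictions. Opening the lid now.

```bash
cat >> h.py <<'E'
def arc(f,a,b,n,v=120,verbose=True):
    for t in np.linspace(a,b,n+1)[1:]:
        move_straight(tcp(f(t)),velocity=v)
        if verbose: print(round(t,2),read_wrist_force().round(1),end=" ")
    print("t",round(read_t(),1),"open",round(read_opening(),1))
E
python3 - <<'E'
from h import *
h=handle(0)
set_gripper(36); movep(tcp(h+[0,0,70]),JY); move_straight(tcp(h),velocity=100)
set_gripper(0); print(read_opening(),read_wrist_force())
arc(handle,0,1.85,14,150)
im=grab_frame("scene"); cv2.imwrite("pics/s2.png",im[:,:,::-1])
E
```

```text
11.133726773299573 [0.18137667 1.27172838 2.03674939]
0.13 [ 0.6  3.1 -1.8] 0.26 [ 1.4  5.8 -0.6] 0.4 [0.3 5.5 0.1] 0.53 [-0.3  6.5  1.1] 0.66 [-1.9  7.7  3.5] 0.79 [-2.4  8.1  5.7] 0.92 [-4.   8.8  9.7] 1.06 [-3.9  7.4 12.3] 1.19 [-3.5  5.7 13.4] 1.32 [-0.5  3.3 10.4] 1.45 [1.  2.1 7.8] 1.59 [3.4 0.4 5.8] 1.72 [4.2 0.1 3.2] 1.85 [1.9 5.2 5.6] t 11.2 open 11.0
```

View pics/s2.png

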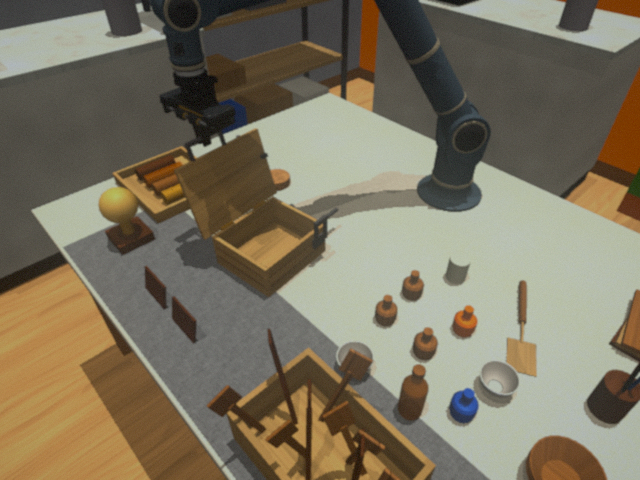

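Picture: the lid (about (228,180)) stands open, leaning back with the gripper still on the handle; pots stand unmoved. Now release and flip the stay.

```bash
cat >> h.py <<'E'
def peg(s): a=s-np.radians(10); return np.array([-185,-36.5+95*np.cos(a),80.5+95*np.sin(a)])
def go(*ps,o):
    for p in ps: movep(tcp(p),o)
E
python3 - <<'E'
from h import *
set_gripper(36); h=handle(1.85); move_straight(tcp(h+[0,0,80]))
go((-50,57,400),peg(0)+[0,0,80],o=JY); move_straight(tcp(peg(0)),velocity=100)
set_gripper(0); print(read_opening(),read_wrist_force())
arc(peg,0,2.09,10,100)
set_gripper(40); move_straight(tcp(peg(2.09)+[0,0,100])); movep(tcp((-50,60,400)),JY); dwell(.2)
c=cam("scene")
for n in("scene","top"):
  im=grab_frame(n); cv2.imwrite(f"pics/{n}3.png",im[:,:,::-1])
s=cv2.imread("pics/scene3.png"); cv2.imwrite("pics/crop3.png",cv2.resize(s[100:300,150:400],None,fx=3,fy=3,interpolation=cv2.INTER_CUBIC))
print("peg pred",proj(np.array([W(peg(2.09)),W(peg(2.09)-[30,0,0])]),c))
E
```

```text
10.772649841276154 [-1.75125882  4.54631206  3.95932102]
0.21 [ 0.3  5.6 -2. ] 0.42 [-0.   6.4  0. ] 0.63 [ 0.   2.1 -0.4] 0.84 [ 4.4 -4.8 -6.1] 1.04 [  7.2  -8.8 -15.4] 1.25 [  8.5  -6.5 -18.6] 1.46 [  7.6  -2.6 -19.2] 1.67 [  4.8   0.8 -13. ] 1.88 [  4.    3.3 -11.7] 2.09 [ 2.4  4.9 -8.5] t 19.8 open 10.2
peg pred [[295.82354846 168.55137431]
 [302.74118305 164.20875305]]
```

View pics/crop3.png

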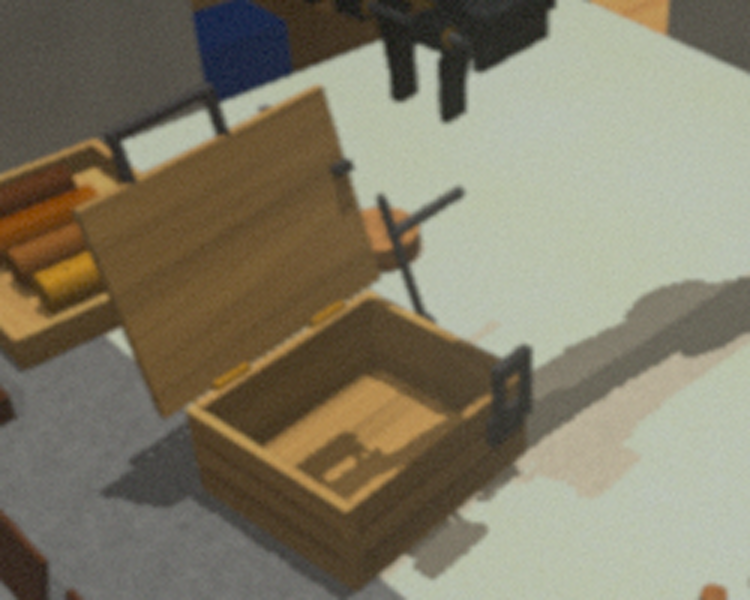

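The stay stands flipped up (peg tip at crop (461,190), as predicted) and the lid leans clear behind. Lowering the lid onto it.

```bash
python3 - <<'E'
from h import *
h=handle(1.85)
movep(tcp(h+[0,0,80]),JY); set_gripper(36); move_straight(tcp(h),velocity=120); set_gripper(0)
arc(handle,1.85,1.41,5,80)
print(read_wrist_force()); set_gripper(36); dwell(.3)
move_straight(tcp(handle(1.41)+[0,0,80])); movep(tcp((-20,130,400)),JX); dwell(.5)
for n in("scene","top"):
  im=grab_frame(n); cv2.imwrite(f"pics/{n}4.png",im[:,:,::-1])
s=cv2.imread("pics/scene4.png");t=cv2.imread("pics/top4.png")
o=np.zeros((480,800,3),np.uint8);o[:,:460]=cv2.resize(s[100:260,170:323],(460,480),interpolation=cv2.INTER_CUBIC)
o[:360,465:795]=cv2.resize(t[190:310,145:255],(330,360),interpolation=cv2.INTER_CUBIC)
cv2.imwrite("pics/crop4.png",o); c=cam("scene")
print(read_t(),proj(np.array([W(handle(1.4)),W(handle(1.4)+[50,0,0]),W(peg(2.09)-[30,0,0])]),c))
E
```

```text
1.76 [ 1.1 -2.3  0.2] 1.67 [ 1.  -1.7  2.5] 1.59 [-0.3 -1.3  3.1] 1.5 [ 0.3 -1.2  4. ] 1.41 [0.3 0.1 1.8] t 27.4 open 10.9
[0.33467605 0.08912998 1.75012479]
30.8583 [[232.02052497 147.21068372]
 [215.50832851 155.84495267]
 [302.74118305 164.20875305]]
```

View pics/crop4.png

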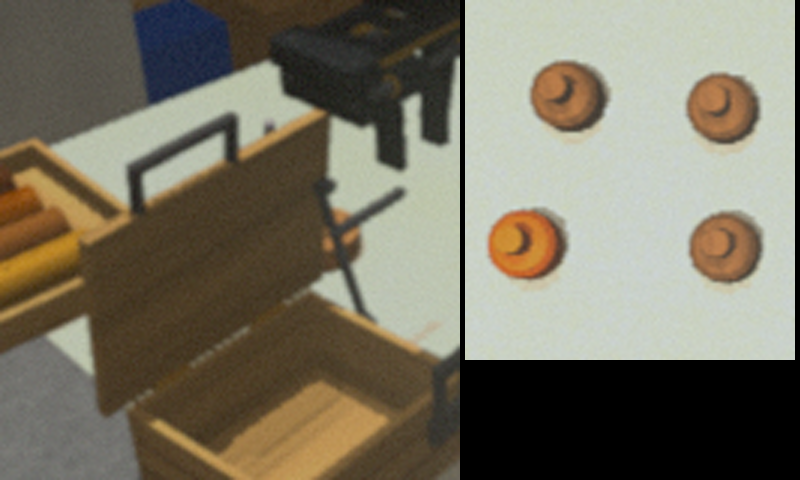

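The lid is propped at ~1.4 (handle middle at crop (185,140) = predicted) on the stay's end, which sits under the cleat; the pots are unmoved. Now write a pot locator from the top view.

```bash
cat >> h.py <<'E'
def potmask(xy,c,sh):
    """rendered silhouette of an upright pot"""
    a=np.linspace(0,2*np.pi,40); m=np.zeros(sh,np.uint8)
    for r,z0,z1 in((27,0,48),(11,48,78)):
        P=np.concatenate([np.c_[xy[0]+r*np.cos(a),xy[1]+r*np.sin(a),0*a+z] for z in(z0,z1)])
        cv2.fillConvexPoly(m,cv2.convexHull((proj(P,c)*16).round().astype(np.int32)),255,shift=4)
    return m
def pots(n="top",ret=False):
    c=cam(n); im=grab_frame(n); hsv=cv2.cvtColor(im,cv2.COLOR_RGB2HSV).astype(int)
    m=((hsv[...,0]<16)&(hsv[...,1]>95)&(hsv[...,1]<205)&(hsv[...,2]>50)).astype(np.uint8)*255
    m=cv2.morphologyEx(m,cv2.MORPH_OPEN,np.ones((3,3),np.uint8))
    k,_,st,ce=cv2.connectedComponentsWithStats(m); out=[]
    for i in range(1,k):
        p=atz(ce[i],30,c)[:2]; A=potmask(p,c,m.shape)
        if not (.6<st[i,4]/max(1,(A>0).sum())<1.4): continue
        for _ in range(4):
            M=cv2.moments(potmask(p,c,m.shape),True)
            p=p+(atz(ce[i],30,c)-atz((M["m10"]/M["m00"],M["m01"]/M["m00"]),30,c))[:2]
        out.append((*p,st[i,4]/(potmask(p,c,m.shape)>0).sum(),*hsv[int(ce[i][1]),int(ce[i][0])],*st[i,2:4]))
    return np.array(out)
E
python3 -c "
from h import *
np.set_printoptions(suppress=True,precision=1); print(pots())"
```

```text
[[ 845.9 -498.8    0.7   12.   132.    91.    41.    19. ]
 [ 714.1  417.6    0.9   13.   171.   116.    31.    31. ]
 [ 699.4 -690.9    0.7   13.   195.   136.    20.    44. ]
 [ 568.   335.2    0.6   12.   129.   121.    22.    22. ]
 [ 560.7  209.4    0.7   13.   146.   185.    21.    21. ]
 [ 447.8  202.6    0.7   14.   147.   185.    21.    21. ]
 [ 402.9  711.     0.9   11.   169.   101.    29.    29. ]
 [ 269.2  411.7    0.6   14.   151.   155.    29.    54. ]]
```

```bash
python3 - <<'E'
from h import *
est=np.array([[564,329],[557,206],[447,200]]); o=np.zeros((300,780,3),np.uint8)
for i,p in enumerate(est):
    movep([p[0]-60,p[1],420],JY); dwell(.2)
    c=cam("wrist"); im=grab_frame("wrist")[:,:,::-1]; np.savez(f"pw{i}.npz",a=c[0],b=c[1],c=c[2])
    u=proj([*p,60],c)[0]; x0,y0=(u-65).astype(int).clip(0); print(i,u,(x0,y0),"eye",c[1].round())
    o[:260,i*260:i*260+260]=cv2.resize(im[y0:y0+130,x0:x0+130],(260,260),interpolation=cv2.INTER_CUBIC)
cv2.imwrite("pics/pots5.png",o); print(read_t())
E
```

```text
0 [323.62042153 151.19110289] (np.int64(258), np.int64(86)) eye [571. 337. 399.]
1 [326.78529066 150.77113182] (np.int64(261), np.int64(85)) eye [563. 216. 399.]
2 [324.76276642 151.95909116] (np.int64(259), np.int64(86)) eye [454. 209. 399.]
34.6333
```

View pics/pots5.png

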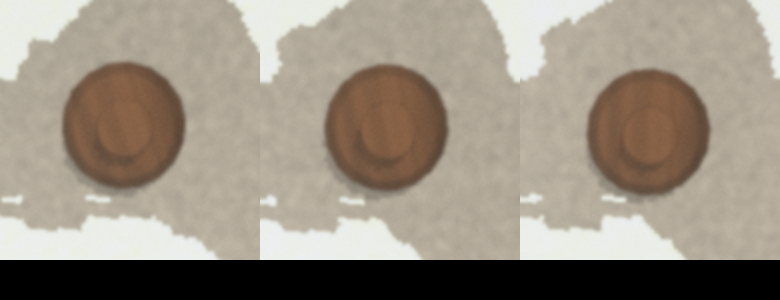

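```bash
cat >> h.py <<'E'
def measure(p,k=0):
    """refine pot xy with the wrist camera from a hover"""
    movep([p[0]-60,p[1],420],JY); dwell(.2)
    c=cam("wrist"); im=grab_frame("wrist"); hsv=cv2.cvtColor(im,cv2.COLOR_RGB2HSV).astype(int)
    m=((hsv[...,0]<16)&(hsv[...,1]>110)).astype(np.uint8); n,_,st,ce=cv2.connectedComponentsWithStats(m)
    u=proj([*p,40],c)[0]; i=1+np.argmin([np.hypot(*(e-u))+1e3*(s[4]<1500) for e,s in zip(ce[1:],st[1:])])
    q=np.array(p,float)
    for _ in range(4):
        M=cv2.moments(potmask(q,c,m.shape),True); q+=(atz(ce[i],40,c)-atz((M["m10"]/M["m00"],M["m01"]/M["m00"]),40,c))[:2]
    print("pot",q.round(1),"area ratio",round(st[i,4]/(potmask(q,c,m.shape)>0).sum(),2)); return q
def pick_place(q,cx,cy):
    T=lambda z:np.array([*q,z+164])
    set_gripper(50); movep(T(150),JX); move_straight(T(68),velocity=100); set_gripper(0); o=read_opening(); print("grip",o)
    if o<15: raise SystemExit("missed")
    move_straight(T(250),velocity=250); movep(tcp((cx,cy,250)),JX); print("grip",read_opening())
    move_straight(tcp((cx,cy,110)),velocity=200); print(move_straight(tcp((cx,cy,80.5)),velocity=60,force_limit=8),inC(read_tool_pos()-UP))
    set_gripper(46); move_straight(tcp((cx,cy,260)),velocity=250); print("t",read_t())
E
python3 - <<'E'
from h import *
for i,(x0,y0,s,k) in enumerate([(258,86,(124,125),(125,129)),(261,85,(126,127),(127,130)),(259,86,(128,131),(130,135))]):
    d=np.load(f"pw{i}.npz"); c=(d["a"],d["b"],d["c"]); f=lambda p:(x0+p[0]/2,y0+p[1]/2)
    print("knob",atz(f(k),78,c)[:2].round(1),"body",atz(f(s),40,c)[:2].round(1))
q=measure((565,330)); pick_place(q,68,40)
np.set_printoptions(suppress=True,precision=1); print(pots()[:,:3])
E
```

```text
knob [564.6 331.9] body [565.4 331.9]
knob [557.7 208.4] body [558.2 208. ]
knob [446.2 200.9] body [446.8 201. ]
pot [568.2 331.9] area ratio 0.52
grip 21.238382105106517
grip 21.196341814020478
True [67.30034045 39.77171166 79.70182015]
t 44.5667
[[ 863.9 -487.9    1. ]
 [ 717.9  420.8    0.8]
 [ 560.8  209.5    0.6]
 [ 447.7  202.5    0.7]
 [ 403.   711.     0.9]
 [ 269.8  411.9    0.7]]
```

Hand and automatic measurements agree to 4 mm; the first pot is placed and the others have not moved. Now the other two, checking for a knock right before each.

```bash
python3 - <<'E'
from h import *
base=np.array([[560.7,209.4],[447.8,202.6]]); true=np.array([[558,208],[446.5,201]])
for b,t,cx in zip(base,true,(0,-68)):
    P=pots()[:,:2]; P=P[(np.abs(P-[500,270])<[160,150]).all(1)]; print(P.round(1))
    j=np.argmin(np.hypot(*(P-b).T)); d=P[j]-b; print("shift",d.round(1))
    if np.hypot(*d)>60: raise SystemExit
    pick_place(t+d*(np.hypot(*d)>4),cx,40)
movep(tcp((-20,130,400)),JX)
P=pots()[:,:2]; print(P.round(1))
for n in("scene","top"):
  im=grab_frame(n); cv2.imwrite(f"pics/{n}6.png",im[:,:,::-1])
s=cv2.imread("pics/scene6.png");t=cv2.imread("pics/top6.png")
o=np.zeros((540,800,3),np.uint8);o[:,:400]=cv2.resize(s[120:300,190:323],(400,540),interpolation=cv2.INTER_CUBIC)
o[:,405:795]=cv2.resize(t[125:305,315:445],(390,540),interpolation=cv2.INTER_CUBIC)
cv2.imwrite("pics/crop6.png",o)
E
```

```text
[[560.7 209.6]
 [447.7 202.5]]
shift [-0.   0.2]
grip 21.465967243518232
grip 21.182691551688922
True [-0.25691206 39.76189723 79.78934548]
t 53.1167
[[448.6 255.7]]
shift [ 0.8 53.1]
grip 20.73803718505501
grip 21.08275794556774
True [-68.45236749  39.79023713  79.83037121]
t 62.0333
[[ 846.  -499.4]
 [ 715.9  418.4]
 [ 669.6 -638.2]
 [ 402.8  711. ]
 [ 388.5 -422.4]
 [ 269.4  411.8]]
```

View pics/crop6.png

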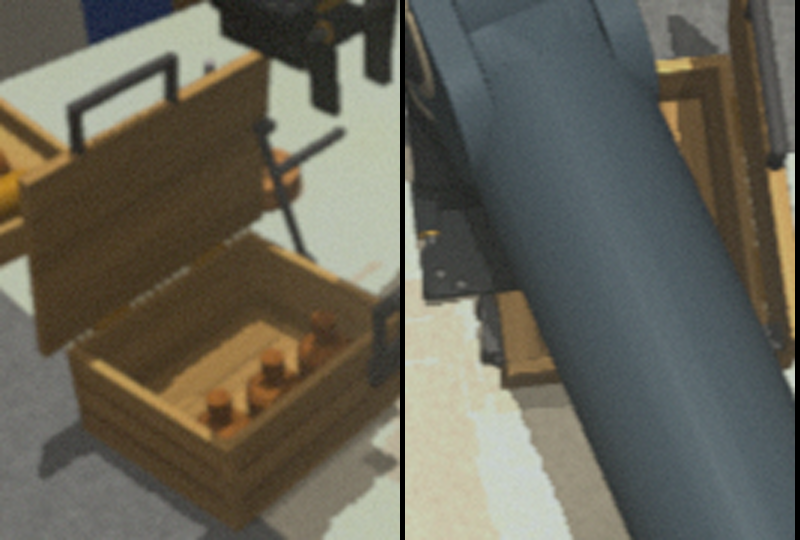

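Three pots stand upright in the chest (knobs at crop (219,400), (272,362), (322,325)), the lid still propped; the third had been knocked 53 mm and was picked from its new place. Now lift the lid, fold the stay and shut the lid.

```bash
python3 - <<'E'
from h import *
h=handle(1.4)
set_gripper(36); movep(tcp(h+[0,0,80]),JY); move_straight(tcp(h),velocity=120); set_gripper(0); print(read_opening())
arc(handle,1.4,1.85,5,100)
set_gripper(36); move_straight(tcp(handle(1.85)+[0,0,80]))
go((-50,57,400),(-185,40,330),peg(2.09)+[0,0,80],o=JY); set_gripper(40); move_straight(tcp(peg(2.09)),velocity=120)
set_gripper(0); print(read_opening())
arc(peg,2.09,0,10,120)
set_gripper(36); move_straight(tcp(peg(0)+[0,0,100]))
go((-50,57,400),o=JY)
im=grab_frame("scene"); cv2.imwrite("pics/s7.png",cv2.resize(im[100:300,150:400,::-1],None,fx=3,fy=3,interpolation=cv2.INTER_CUBIC))
E
```

```text
10.627864267908139
1.49 [0.2 0.5 1.2] 1.58 [0.  0.7 2.8] 1.67 [1.9 0.5 0.6] 1.76 [2.3 0.2 0.7] 1.85 [-0.3  4.7  4.5] t 67.7 open 11.0
10.688270861199792
1.88 [ 1.7 -0.7 -6. ] 1.67 [ 2.6 -2.3 -8. ] 1.46 [ 2.8 -2.3 -6.6] 1.25 [ 2.  -3.7 -6.4] 1.04 [ 0.9 -3.9 -5. ] 0.84 [ 0.1 -5.  -2. ] 0.63 [ 0.5 -4.9 -2.7] 0.42 [-0.8 -3.2 -0.4] 0.21 [-2.1  0.9  0.7] 0.0 [-2.8  5.4 -0.4] t 76.4 open 8.7
```

View pics/s7.png

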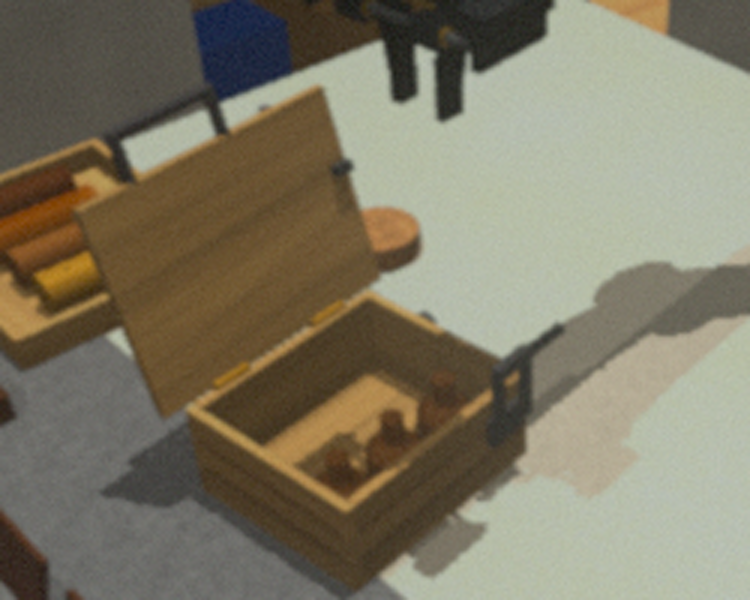

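The stay is folded (peg tip at crop (561,329), same as at the start), and the pots stand. Shutting the lid, then a side look at the bolt.

```bash
python3 - <<'E'
from h import *
h=handle(1.85)
movep(tcp(h+[0,0,80]),JY); move_straight(tcp(h),velocity=120); set_gripper(0); print(read_opening())
arc(handle,1.85,.3,12,120); arc(handle,.3,0,3,50)
set_gripper(36); move_straight(tcp(handle(0)+[0,0,120]))
movep(tcp((-120,50,300)),JX); dwell(.2)
c=cam("wrist"); im=grab_frame("wrist"); s=grab_frame("scene"); t=grab_frame("top")
cv2.imwrite("pics/t8full.png",t[:,:,::-1])
o=np.zeros((480,790,3),np.uint8); o[:,:440]=cv2.resize(s[185:305,230:340,::-1],(440,480),interpolation=cv2.INTER_CUBIC)
o[:360,445:785]=cv2.resize(im[:,:,::-1],(340,255)).repeat(1,0)[:0].reshape(0,340,3) if False else 0
o[:255,445:785]=cv2.resize(im[:,:,::-1],(340,255),interpolation=cv2.INTER_AREA)
cv2.imwrite("pics/c8.png",o); print(proj(W((-79,52,156.5)),c),proj(W((-79,52,156.5)),cam("scene")),read_t())
E
```

```text
10.973002167517052
1.72 [ 0.4 -2.6  1.7] 1.59 [-1.8 -2.2  5.7] 1.46 [-1.3 -0.7  5.8] 1.33 [-1.4 -0.1  5.6] 1.2 [-1.1  0.6  4.3] 1.08 [-2.1  1.2  2.9] 0.95 [-1.8  1.3  1.5] 0.82 [-2.3 -0.4  0.8] 0.69 [-0.5 -0.8  0.1] 0.56 [-0.4 -0.1 -1. ] 0.43 [-1.  -0.9 -1.3] 0.3 [-0.3 -2.2 -1.4] t 86.3 open 10.2
0.2 [-1.1 -2.6 -1.2] 0.1 [-1.7 -2.5 -0.7] 0.0 [-2.7  0.8 -1.1] t 88.2 open 10.4
[[371.90473577 235.86109394]] [[302.72531772 205.76289832]] 91.7417
```

View pics/c8.png

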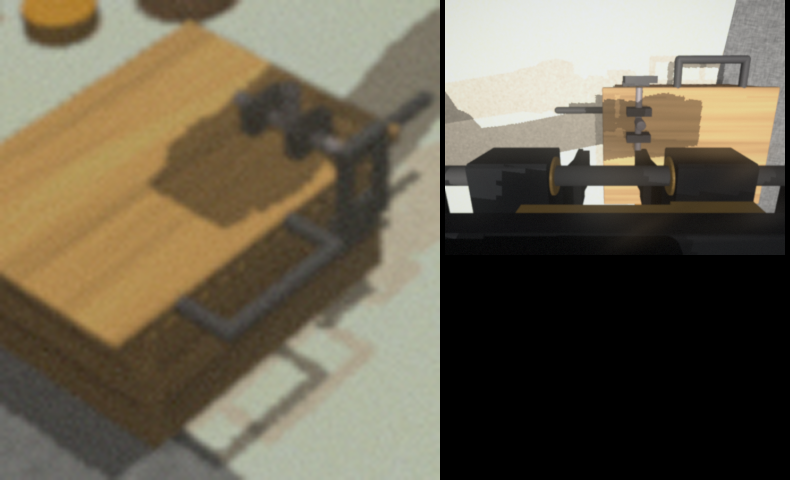

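Lid is shut (handle and edges as at the start; bolt guides at wrist crop rows 110 and 137 with the knob between). Slide the bolt, gripping the knob high.

```bash
python3 - <<'E'
from h import *
k=np.array([-79,52,152.5])
set_gripper(50); movep(tcp(k+[0,0,50]),JX); print(move_straight(tcp(k),velocity=50,force_limit=8),inC(read_tool_pos()-UP))
set_gripper(0); print("open",read_opening(),read_wrist_force())
hit=False
for i in range(1,10):
    hit=move_straight(tcp(k+[0,5*i,0]),velocity=25,force_limit=15); print(5*i,hit,inC(read_tool_pos()-UP).round(1),read_wrist_force().round(1))
    if hit: break
set_gripper(50); move_straight(tcp(inC(read_tool_pos()-UP)+[0,0,80])); movep(tcp((-230,-20,330)),JY); dwell(.2)
c=cam("wrist"); im=grab_frame("wrist"); t=grab_frame("top")
o=np.zeros((540,800,3),np.uint8); o[:315,:420]=cv2.resize(im[:,:,::-1],(420,315),interpolation=cv2.INTER_AREA)
o[:360,425:795]=cv2.resize(t[195:275,320:402,::-1],(370,360),interpolation=cv2.INTER_CUBIC)
cv2.imwrite("pics/c9.png",o); cv2.imwrite("pics/t9.png",t[:,:,::-1]); np.savez("w9.npz",a=c[0],b=c[1],c=c[2])
print(proj(np.array([W((-79,52,156.5)),W((-79,92,156.5))]),c)*420/640,proj(np.array([W((-79,52,156.5)),W((-79,92,156.5))]),cam("top")),read_t())
E
```

```text
False [-78.8247133   52.08358537 152.81976836]
open 12.995688530084417 [-4.17694053 -0.09996637  4.01645074]
5 False [-79.6  57.1 152.4] [-5.3 -0.3  4.6]
10 False [-79.6  62.1 152.4] [-5.7 -1.1  5.1]
15 False [-79.6  67.1 152.4] [-4.5 -0.6  3.9]
20 False [-79.6  72.1 152.4] [-4.9 -2.4  4.1]
25 False [-79.6  77.1 152.4] [-5.9 -0.7  4.6]
30 False [-79.6  82.2 152.4] [-5.3 -0.7  3.9]
35 False [-79.6  87.1 152.4] [-5.2 -1.9  4. ]
40 False [-79.5  88.6 152.3] [-4.4 -8.7  6.4]
45 False [-79.3  90.1 152.2] [ -3.6 -17.7   7.4]
[[141.08981945  11.79260059]
 [103.70240351  11.66867761]] [[370.50046212 227.61881563]
 [352.19007648 229.60752834]] 100.6
```

View pics/c9.png

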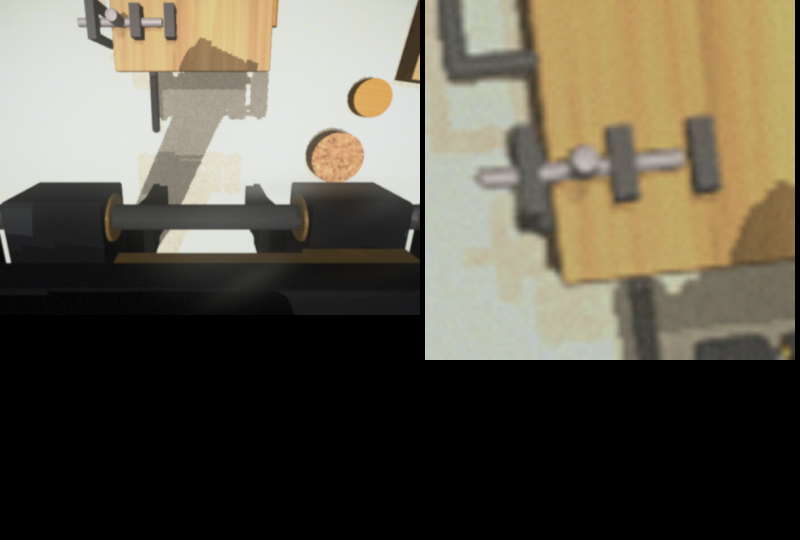

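Bolt has passed through the keeper (knob at crop (584,160), about 34–36 mm by pixels), but the fingers seem to have met the keeper before the bolt's end stop. I'll push the knob the rest from behind with closed fingers.

```bash
python3 - <<'E'
from h import *
k=np.array([-79,60,152.5])
movep(tcp(k+[0,0,60]),JX); set_gripper(0); print(move_straight(tcp(k),velocity=50,force_limit=8),inC(read_tool_pos()-UP).round(1),read_wrist_force().round(1))
for y in np.arange(64,84,2.):
    hit=move_straight(tcp((-79,y,152.5)),velocity=20,force_limit=12); p=inC(read_tool_pos()-UP); print(y,hit,p.round(1),read_wrist_force().round(1))
    if hit or y-p[1]>4: break
move_straight(tcp((-79,62,152.5)),velocity=60); move_straight(tcp((-79,62,240))); movep(tcp((-230,-20,330)),JY); dwell(.3)
t=grab_frame("top"); s=grab_frame("scene"); cv2.imwrite("pics/t10.png",t[:,:,::-1])
o=np.zeros((480,800,3),np.uint8)
o[:360,:370]=cv2.resize(t[195:275,320:402,::-1],(370,360),interpolation=cv2.INTER_CUBIC)
o[:,375:]=cv2.resize(s[185:301,230:333,::-1],(425,480),interpolation=cv2.INTER_CUBIC)
cv2.imwrite("pics/c10.png",o); print(read_t())
E
```

```text
False [-78.9  60.  152.8] [-0.2 -0.2  0.3]
64.0 False [-79.   64.2 152.6] [-0.7 -0.8 -0.8]
66.0 False [-79.   66.2 152.5] [-0.2  0.7 -0.6]
68.0 False [-79.   68.2 152.5] [-0.6 -0.   0.3]
70.0 False [-79.   69.1 152.5] [ 0.8 -3.3 -0.3]
72.0 False [-78.9  69.8 152.5] [-0.5 -6.3  0.9]
74.0 False [-78.9  70.4 152.4] [  1.9 -11.2   1.2]
76.0 False [-78.8  71.  152.5] [  0.5 -13.5   2.1]
108.0583
```

View pics/c10.png

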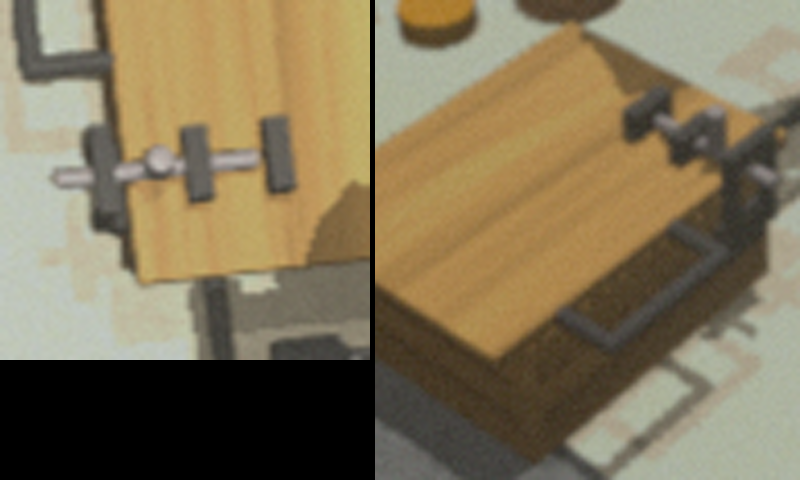

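Knob unchanged at crop (159,158), pixel travel ≈34 mm, with something resisting 13 N. I'll push once more, harder, to tell a hard end stop from a jam, and compare with the first picture numerically.

```bash
python3 - <<'E'
from h import *
movep(tcp((-79,60,212)),JX); move_straight(tcp((-79,60,152.5)),velocity=60,force_limit=8); move_straight(tcp((-79,67,152.5)),velocity=60)
for y in np.arange(70,92,2.):
    move_straight(tcp((-79,y,152.5)),velocity=20); p=inC(read_tool_pos()-UP); f=read_wrist_force(); print(y,p.round(1),f.round(1))
    if np.hypot(f[0],f[1])>32: break
move_straight(tcp((-79,62,152.5)),velocity=60); move_straight(tcp((-79,62,240))); movep(tcp((-230,-20,330)),JY); dwell(.3)
t=grab_frame("top")[:,:,::-1]; cv2.imwrite("pics/t11.png",t)
a=cv2.imread("pics/top0.png"); b=cv2.imread("pics/t10.png")
# knob blob (bright grey) travel by template match from first picture, 4x upsampled
up=lambda i:cv2.resize(i[205:250,325:410],None,fx=4,fy=4,interpolation=cv2.INTER_CUBIC)
A=up(a); cx,cy=int((370.67-325)*4+2),int((227.7-205)*4+2); T=A[cy-14:cy+14,cx-12:cx+12]
for n,i in(("first",a),("t9",cv2.imread("pics/t9.png")),("t10",b),("now",t)):
    r=cv2.matchTemplate(up(i),T,cv2.TM_CCOEFF_NORMED); _,m,_,l=cv2.minMaxLoc(r); print(n,m,(np.array(l)/4))
o=np.vstack([cv2.resize(i[205:250,325:410],None,fx=6,fy=6,interpolation=cv2.INTER_CUBIC) for i in(a,t)]); cv2.imwrite("pics/c11.png",o)
E
```

```text
70.0 [-78.9  69.1 152.5] [ 0.7 -3.6  0.4]
72.0 [-78.8  69.8 152.5] [ 0.4 -7.7  1.9]
74.0 [-78.8  70.4 152.5] [  0.2 -10.1   2.3]
76.0 [-78.7  71.1 152.5] [  1.1 -14.4   3.3]
78.0 [-78.7  71.7 152.6] [  1.4 -17.5   5. ]
80.0 [-78.6  72.3 152.6] [  1.2 -21.2   4.9]
82.0 [-78.5  73.  152.6] [  1.7 -24.4   7.4]
84.0 [-78.5  73.5 152.6] [  2.4 -27.3   7.8]
86.0 [-78.4  74.2 152.6] [  1.4 -30.3   7.2]
88.0 [-78.3  74.8 152.6] [  2.3 -34.9   8.4]
first 1.0 [43.  19.5]
t9 0.9731135368347168 [27.   21.25]
t10 0.9746845364570618 [27.   21.25]
now 0.9747126698493958 [27.   21.25]
```

View pics/c11.png

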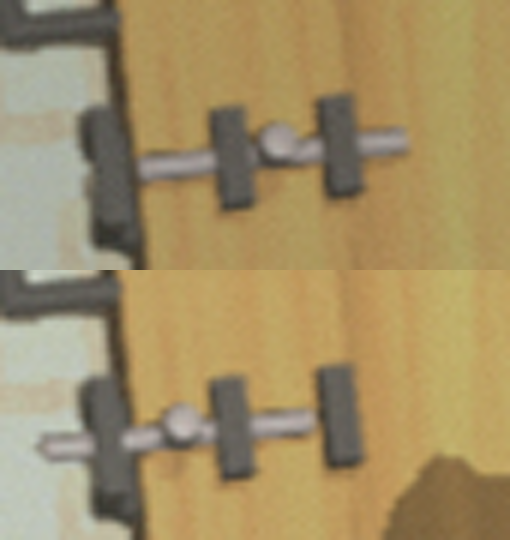

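The bolt tip is well through the keeper, and the knob's place is identical after pushes of 13 N and 35 N. It is therefore at a hard end stop, with measured travel of about 34.5 mm from its first position. A last check on the bystanders, then hand in.

```bash
python3 - <<'E'
from h import *
a=cv2.imread("pics/top0.png"); t=cv2.imread("pics/t11.png")
up=lambda i:cv2.resize(i,None,fx=4,fy=4,interpolation=cv2.INTER_CUBIC)
for n,(x,y,r) in dict(bottle=(148,162,22),ramA=(215,163,22),ramB=(109,236,22),candle=(208,328,18),spat=(120,310,40),tin=(512,258,18),coast=(500,302,24),blue=(119,196,16),orange=(165,271,16)).items():
    T=a[y-r:y+r,x-r:x+r]; m=cv2.minMaxLoc(cv2.matchTemplate(t[y-r-15:y+r+15,x-r-15:x+r+15],T,cv2.TM_CCOEFF_NORMED)); print(n,round(m[1],2),np.array(m[3])-15)
print(read_t(),read_wrist_force().round(1)); finish_job()
E
```

```text
bottle 1.0 [0 0]
ramA 1.0 [0 0]
ramB 1.0 [0 0]
candle 1.0 [0 0]
spat 1.0 [0 0]
tin 0.59 [0 0]
coast 0.41 [0 0]
blue 1.0 [0 0]
orange 1.0 [0 0]
115.3667 [-0.7  0.2  0.6]
the job is handed in; nothing more can be done
```

I did every step of the job and handed it in at about 115 s of the 210 s. No verdict was reported.

- **Lid and stay:** I opened the lid, flipped up the stay and propped the lid on it at about 1.4 rad. After packing, I lifted the lid, folded the stay and lowered the lid slowly. In the pictures the stay's peg and the shut lid were back where they started.
- **Pots:** This run had three brown pots, and all three stood upright in the chest before I shut the lid. One had been knocked 53 mm aside, so I picked it up from its new place.
- **Other goods:** The bottle, ramekins, candle, spatula and the blue and orange look-alikes matched the first picture with no shift. The tin and coasters showed no shift either, but matched poorly (0.59 and 0.41). The arm's shadow may be the reason, and the arm never came near them.
- **Bolt (check that disagreed):** The bolt is through the keeper and did not move when pushed with 35 N, so it seems to be against a hard stop. The travel measured in the overhead picture was about 34.5 mm, not the full 40 mm. A rougher wrist-camera estimate gave about 33 mm. The limit is 33 mm, so if the bolt started fully drawn back, the margin is small.

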